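# Snap a flask shut and hold it down on the touch-run mixer

## Task

Mix the sample in the round-bottomed flask. First swing the flask's flip-top lid shut and press it home so that its latch tab snaps behind the rim of the collar; then lift the flask out of the cork ring, set its bulb upright in the sprung ring head of the small bench mixer and press it down against the spring until the head is all but at the bottom of its travel, firmly but without the force that would break glass. The mixer runs only while it is pressed, so finish while still gripping the flask and holding it down; leave the other things on the bench where they are.

Things in the scene. Friction and masses are not known exactly. Their poses are not given: they have to be found in the camera images.
- flask: Round-bottomed amber glass flask with a white flip-top closure, 127 mm high when shut, loose, 0.20 to 0.29 kg, bottom-heavy. Origin at the lowest point of the bulb (sphere, radius 36 mm), z up along the neck. The lid hinges on its +x side, the latch tab closes on its -x side. Starts upright in the cork ring, lid open, its -x within 0.6 rad of the world's -x.
- flask_bulb (a point): Centre of the flask's bulb, 36 mm above the flask's origin.
- flask_collar (a point): Middle of the white screw collar on the neck, 102 mm above the flask's origin. Collar: cylinder 38 mm in diameter, from 84 to 120 mm up; the place to grip, across the flask's own y (the free sides, clear of hinge and tab). Fingertips may reach down to 72 mm up; below that the bulb widens.
- flask_hinge (a point): Middle of the lid's hinge axis, on the flask at 21.5 mm along its x and 120 mm up (level with the collar's upper rim); the axis runs along the flask's y.
- flask_lid (a joint): Lid angle, rad: 0 shut, starts open at 1.6 to 1.95, leaning out past the hinge. Disc, 40 mm wide, 7 mm thick, reaching 41.5 mm from the hinge axis (tab 47 mm); shut, its top is 127 mm above the flask's origin. Swings easily (0.3 N) and stays where left. From 0.15 to 0.06 rad the tab rides over the rim, about 5 N down on the lid, then snaps in; latched play up to 0.05 rad.
- lid_front (a point): Top of the lid's front lip, above the tab, 41.5 mm from the hinge axis and at the height of the lid's top face; moves with the lid.
- flask_tab (a joint): Flex of the latch tab, rad: 0 at rest, about 0.05 outward while it passes the rim; springs back by itself.
- cork_ring: Chunky cork ring, 104 mm outer diameter, 30 mm high, fixed, in which the flask stands with its lowest point 10.6 mm above the bench. Origin at the centre of its underside. It and the mixer may stand either way round, left or right.
- mixer: Small white bench mixer, 120 mm in x by 140 mm in y, housing 65 mm high, fixed, a dial and a switch at its front. Origin at the centre of its underside; turns up to 0.4 rad.
- cradle_ring (a point): Centre of the mixer's sprung black rubber ring head, mid-height of its round bead (bead radius 8 mm on a circle of radius 36.5 mm: 89 mm outer diameter, 57 mm opening, top 8 mm above this point). 106 mm above the bench at rest; moves down with the head. A seated flask has its bulb centre 24.6 mm above this point, its lowest point 11.4 mm below it.
- cradle (a joint): How far the ring head is pressed down, m: 0 at rest, 0.012 at the stop. The spring takes about 5 N to start (more than the flask's weight) and 11 N at the stop, beyond which the head is rigid.
- bench_timer: Bystander: white bench timer, 58 x 66 x 19 mm, loose; origin at the centre of its underside.
- sample_jar: Bystander: white-capped clear sample jar, 48 mm diameter, 62 mm high, loose; origin at the centre of its underside.
- petri_a: Bystander: closed petri dish, 90 mm diameter, 15 mm high, loose; origin at the centre of its underside.
Mind the look-alikes: they are no part of the job. What is shaped like the flask but green or yellow is not meant.

How it is judged:
By the outcome, as a careful person would: the job done as asked, in the order asked, and still so for the second after the job is handed in, while the arm keeps its last pose, push and grip.
It also fails if it takes over 58 s, if anything falls off the work surface, if the arm or the gripper's body presses on something with over 40 N, if the wrist force passes 120 N, or if a joint passes its speed limit or range.

## Robot

A 6-joint arm with a two-finger parallel gripper is mounted at the origin on a cart in front of the work surface, level with it; the furniture and walls round the work are solid. World frame = base frame: x ahead of the robot, y to its left, z up, the work surface at z = 0. Lengths are in m, angles in rad, forces in N, time in s.
With the tool pointing down it reaches from about 0.25 to 0.775 m from the base axis. Payload 4 kg.
Tool frame: the origin (TCP) lies midway between the tips of the shut fingers; the grasp point (between the pads) lies 19 mm behind it; z points along the fingers, x is the direction in which the jaws open and shut, and the axes are right-handed (so a half turn about z gives the same grasp; the last joint's range is limited). The gripper opens to 94 mm and grips with 3 to 60 N. Pads are 16 mm wide; open, the fingers measure 119 mm over their backs; the gripper's body (75 mm by 177 mm) begins 78 mm behind the grasp point.
Start: joints at [1.208, 0.087, 1.371, -0, 1.684, -0.103], TCP at [0.141, 0.532, 0.206] pointing down, gripper open.
Joint ranges: [-3.1, 3.1], [-0.76, 2.03], [0.27, 2.55], [-1.08, 4.22], [0.17, 2.65], [-2.57, 2.57]. Speed limits (rad/s): [2.79, 2.79, 3.14, 3.14, 3.14, 3.14].

## Interface

Orientations are given as [roll, pitch, yaw] about the fixed x, y, z axes, in that order (R = Rz(yaw) Ry(pitch) Rx(roll)).
In Python, from bench import robot gives the robot as it stands.
- The arm moves only by the shell command python3 -m handwheel 'ROWS'. ROWS is a JSON object of lists of equal length, an entry for each row: "delta_pos": the shift along the tool's x, y, z in mm, a list of three; "rotation": the turn, a rotation vector about the tool's x, y, z in rad, a list of three; "claw": the closure, from -1 (fully open) to 1 (shut). In form: {"delta_pos": [[tx, ty, tz], ...], "rotation": [[wx, wy, wz], ...], "claw": [claw, ...]}. A call has exactly 8 rows; each row shifts and turns the commanded pose from where the row before left it, along the tool's axes as they then stand; what a row does not reach is not made up. A row lasts 1/8 s, in which the tool goes at most 62.5 mm and 10.7 degrees, less where a joint would pass 70% of its speed; a pose out of reach is approached as far as the arm can. A call with a gripper value outside its range is refused whole. The fingers move at their own pace and stop on an object; the grip force is fixed at half the most. Time passes only in rows, so rows that do not move let the fingers close, or fill a call up. It gives the time, the measured TCP pose, the force and the opening at its end, in the units of the state.
- robot.get_obs(): the state, without advancing time (a new reading comes with each control period).
- robot.snapshot(name): name is "side" or "top"; returns a dict with "color" (384x512x3 uint8, red, green, blue), "intrinsics" (3x3 intrinsics, pixels), "eye" and "rotation" of the camera in the world. Camera axes: x right, y down, z forward; pixel columns grow to the right and rows downward; lengths in m; the calibration is good to about 2 mm. A picture is of the moment at which its call begins. There is no depth.
- robot.close_job(): hands the job in, once; it reports no verdict.
The state is a dict: "time": time; "joint_positions": joint angles; "qvel": joint speeds; "joint_torque": joint torques, N m; "tool_pos": TCP position; "ee_rot": TCP orientation; "wrist_force": force on the tool from outside, world axes, zero at the start; "wrist_torque": the same for the moment, N m; "width": finger opening in m.
Only numpy, scipy, OpenCV 4.12 (cv2) and the standard library are available. Lean on these libraries where they do the work, as an engineer would, in place of code of your own. Each camera call takes 0.05 s, during which the arm holds its last target.

## Working session

There is one attempt and no reset: what is moved stays moved. The work goes in short steps, Python scripts to look and compute and a shell command to move; the robot and the scene stay as the last step left them, time stands still between calls to the robot, and variables do not carry over. Pictures are saved under pics/ and viewed, and the job is handed in when it is done.

```bash
mkdir -p pics; ls; cat > h.py <<'E'
import numpy as np, cv2
from bench import robot
def snap(v,fn):
    s=robot.snapshot(v); cv2.imwrite(fn,cv2.cvtColor(s['color'],cv2.COLOR_RGB2BGR))
    np.savez('pics/cal_'+v+'.npz',K=s['intrinsics'],e=s['eye'],R=s['rotation'],c=s['color']); return s
def load(v): 
    d=np.load('pics/cal_'+v+'.npz'); return d['K'],d['e'],d['R'],d['c']
def proj(v,p):
    K,e,R,_=load(v); q=K@(R.T@(np.asarray(p,float)-e)); return q[:2]/q[2]
def ray(v,u):
    K,e,R,_=load(v); d=R@np.linalg.inv(K)@np.array([u[0],u[1],1.]); return e,d/np.linalg.norm(d)
def atz(v,u,z):
    e,d=ray(v,u); return e+d*(z-e[2])/d[2]
def tri(u1,u2):
    e1,d1=ray('side',u1); e2,d2=ray('top',u2)
    A=np.stack([d1,-d2],1); s=np.linalg.lstsq(A,e2-e1,rcond=None)[0]
    a=e1+s[0]*d1;b=e2+s[1]*d2; return (a+b)/2,np.linalg.norm(a-b)
E
python3 - <<'E'
from h import *
for v in('side','top'):
    s=snap(v,f'pics/{v}0.png'); print(s['intrinsics'],s['eye'],s['rotation'])
print(robot.get_obs())
E
```

```text
pics
[[452.33886042   0.         249.88202627]
 [  0.         452.33886042 187.51460584]
 [  0.           0.           1.        ]] [ 0.56758748 -0.73996086  0.86533955] [-2.28358684 -0.01265596  0.04658915]
[[476.82373477   0.         260.20267515]
 [  0.         476.82373477 191.18340977]
 [  0.           0.           1.        ]] [0.35686831 0.09075255 1.34364047] [-3.00969889e+00 -1.62659798e-03 -1.55798795e+00]
{'time': 0.1, 'joint_positions': array([ 1.20790318e+00,  8.79125492e-02,  1.37209670e+00,  5.41407014e-06,
        1.68358713e+00, -1.03076474e-01]), 'qvel': array([-0.00109533, -0.00134601, -0.00395133, -0.00013292, -0.00054608,
        0.00042306]), 'joint_torque': array([ 1.86954770e-03, -3.41252768e+01, -3.03301406e+01,  7.20083644e-02,
        3.04253062e-02, -9.90350304e-05]), 'tool_pos': array([0.14111268, 0.53108398, 0.20440728]), 'ee_rot': array([-3.14138113e+00,  1.99253706e-03,  1.31098047e+00]), 'wrist_force': array([-0.14681516,  0.45858547,  0.28003204]), 'wrist_torque': array([3.80833408e-02, 8.67570137e-05, 1.22419132e-02]), 'width': 0.09406142616406041}
```

```bash
python3 - <<'E'
s=open('h.py').read()
s=s.replace("R=s['rotation']","R=Rot.from_euler('xyz',s['rotation']).as_matrix()").replace("import numpy as np, cv2","import numpy as np, cv2\nfrom scipy.spatial.transform import Rotation as Rot")
open('h.py','w').write(s)
from h import *
for v in('side','top'):
    snap(v,f'pics/{v}1.png')
    print(proj(v,[.141,.531,.204]),proj(v,[.5,0,0]))
E
```

```text
[129.05696576  75.96795016] [232.22383089 255.28254035]
[ 67.6215826  346.24565443] [292.11100815 203.89108086]
```

View pics/side0.png

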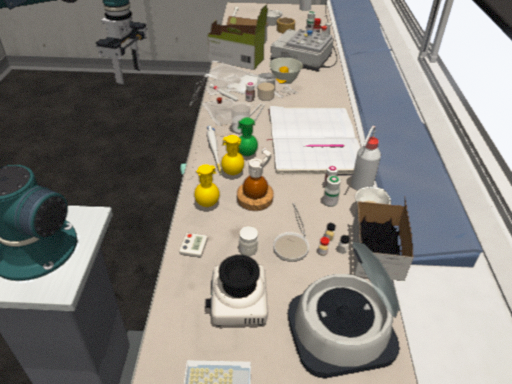

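View pics/top0.png

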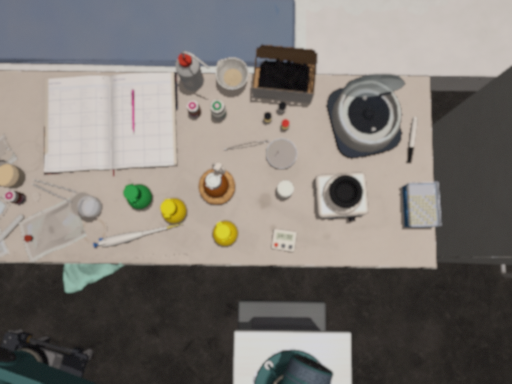

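Side view: the amber flask with white closure in its cork ring is at (256,188). Look-alikes are yellow at (206,188), yellow at (232,158) and green at (247,138). The mixer is at (239,285). Top view: amber flask (214,183), yellow (225,233), yellow (173,210), green (138,196), mixer (343,195), jar (285,189), petri (281,154), timer (284,239). I choose the amber one and will check it in a close crop.

```bash
python3 - <<'E'
import cv2,numpy as np
s=cv2.imread('pics/side0.png');t=cv2.imread('pics/top0.png')
def c(im,x,y,w,h,k): return cv2.resize(im[y:y+h,x:x+w],None,fx=k,fy=k,interpolation=cv2.INTER_CUBIC)
a=c(s,225,150,60,65,6);b=c(t,190,155,60,65,6)
cv2.imwrite('pics/crop0.png',np.hstack([a,b]))
a=c(s,200,245,75,85,5);b=c(t,305,160,75,85,5)
cv2.imwrite('pics/crop1.png',np.hstack([a,b]))
E
```

```text
(no output)
```

View pics/crop0.png

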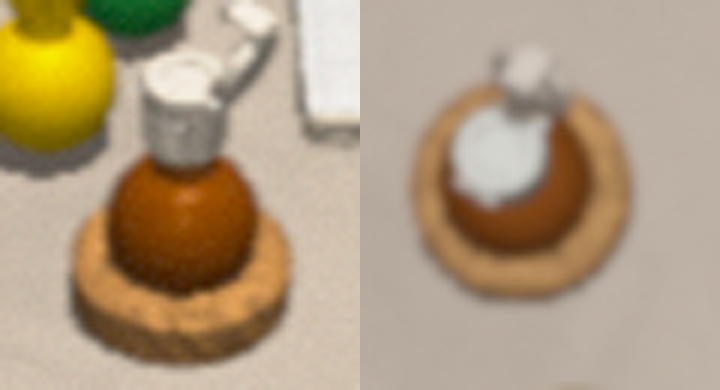

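View pics/crop1.png

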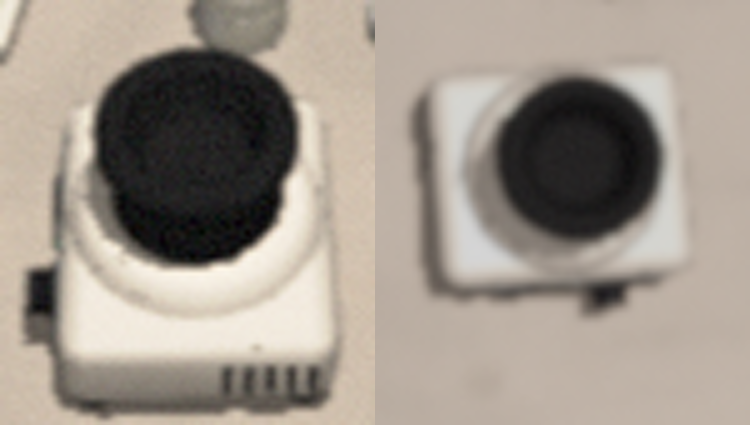

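```bash
python3 - <<'E'
from h import *
print('collar side',atz('side',(255.8,162.8),.1306),'top',atz('top',(213,181.3),.1306))
print('cork top',atz('top',(216.8,186.7),.025))
print('bulb side',atz('side',(255.3,187),.0466))
print('head top',atz('top',(346,191.6),.106))
# segment black head in top and side
for v,b in(('top',(315,165,375,225)),('side',(205,250,275,300))):
    K,e,R,c=load(v); x0,y0,x1,y1=b
    m=(c[y0:y1,x0:x1].max(2)<70).astype(np.uint8)
    n,l,st,ce=cv2.connectedComponentsWithStats(m); i=1+st[1:,4].argmax()
    cn=cv2.findContours((l==i).astype(np.uint8),0,1)[0][0]
    print(v,st[i],ce[i]+[x0,y0]); 
    if v=='top':
        el=cv2.fitEllipse(cn);print(el, atz('top',np.array(el[0])+[x0,y0],.106))
E
```

```text
collar side [0.54828855 0.21071808 0.1306    ] top [0.5418758  0.21260936 0.1306    ]
cork top [0.54286882 0.21221364 0.025     ]
bulb side [0.54871613 0.20985327 0.0466    ]
head top [ 0.52289694 -0.13383951  0.106     ]
top [ 15  11  32  32 780] [345.17820513 191.42820513]
((30.188337326049805, 26.420167922973633), (30.600622177124023, 30.738136291503906), 59.898033142089844) [ 0.5233444  -0.13171853  0.106     ]
side [  14    5   40   43 1342] [238.66169896 275.39791356]
```

```bash
cat > ov.py <<'E'
from h import *
def circ(c,r,z,n=60):
    t=np.linspace(0,2*np.pi,n); return np.stack([c[0]+r*np.cos(t),c[1]+r*np.sin(t),0*t+z],1)
def sph(v,c,r):
    K,e,R,_=load(v); c=np.asarray(c,float); d=e-c; D=np.linalg.norm(d); d/=D
    a=np.cross(d,[1,0,0.]);a/=np.linalg.norm(a);b=np.cross(d,a); k=r*r/D; rr=r*np.sqrt(1-(r/D)**2)
    t=np.linspace(0,2*np.pi,60)[:,None]; return c+d*k+rr*(a*np.cos(t)+b*np.sin(t))
def flaskpts(v,p,yaw,lid):
    c,s=np.cos(yaw),np.sin(yaw); Rz=np.array([[c,-s,0],[s,c,0],[0,0,1]]); p=np.asarray(p,float)
    L=[sph(v,p+[0,0,.036],.036),circ(p,.019,p[2]+.084),circ(p,.019,p[2]+.120)]
    t=np.linspace(0,2*np.pi,40)
    for h in(0,.007):
        q=np.stack([21.5e-3-.0215+.02*np.cos(t)-.0215,.02*np.sin(t),0*t+h],1) # rel hinge shut
        q[:,0]+=.0215-.0215+0.0
        x=q[:,0]; 
        q2=np.stack([x*np.cos(lid)+q[:,2]*np.sin(lid)*1, q[:,1], -x*np.sin(lid)+q[:,2]*np.cos(lid)],1)
        L.append((q2+[.0215,0,.12])@Rz.T+p)
    return L
def draw(v,box,k,polys,fn=None,img=None):
    c=load(v)[3] if img is None else img
    x,y,w,h=box; im=cv2.resize(c[y:y+h,x:x+w][:,:,::-1],None,fx=k,fy=k,interpolation=cv2.INTER_CUBIC).copy()
    cols=[(255,0,0),(0,200,0),(0,0,255),(255,0,255),(0,255,255)]
    for i,P in enumerate(polys):
        q=np.array([proj(v,a) for a in P]); q=((q-[x,y]+.5)*k-.5)
        cv2.polylines(im,[np.round(q).astype(np.int32)],False,cols[i%5],1)
    if fn: cv2.imwrite(fn,im)
    return im
E
cat > t1.py <<'E'
from ov import *
import sys
x,y,yaw,lid=map(float,sys.argv[1:5]); hx,hy=map(float,sys.argv[5:7])
ims=[]
for v,b,b2 in(('side',(225,145,64,68),(205,250,64,68)),('top',(185,150,64,68),(313,158,64,68))):
    ims.append((draw(v,b,5,flaskpts(v,[x,y,.0106],yaw,lid)+[circ((x,y),.052,.0),circ((x,y),.052,.03)]),
     draw(v,b2,5,[circ((hx,hy),.0445,.106),circ((hx,hy),.0285,.106)])))
cv2.imwrite(sys.argv[7],np.hstack([np.vstack([a[0] for a in ims]),np.vstack([a[1] for a in ims])])[:,:])
E
python3 t1.py .545 .211 -0.2 1.8 .523 -.132 pics/o1.png
```

```text
(no output)
```

View pics/o1.png

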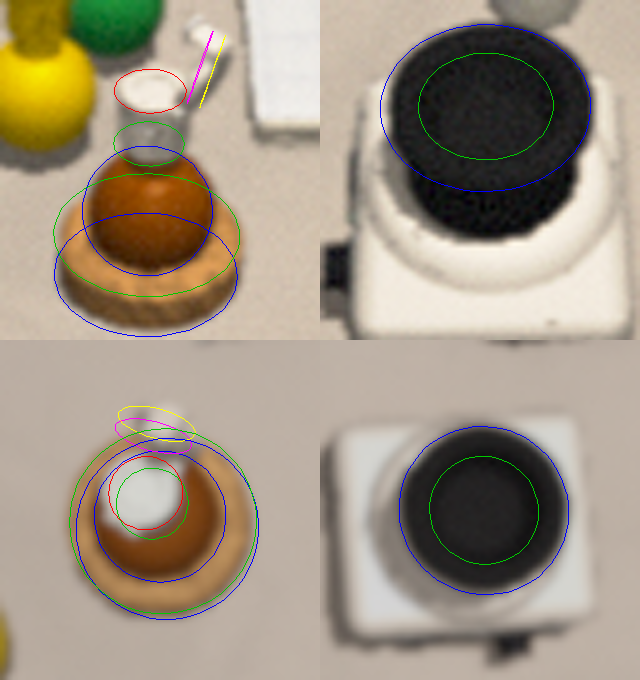

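```bash
python3 t1.py .5457 .211 -0.5 1.8 .524 -.1325 pics/o2.png
```

```text
(no output)
```

View pics/o2.png

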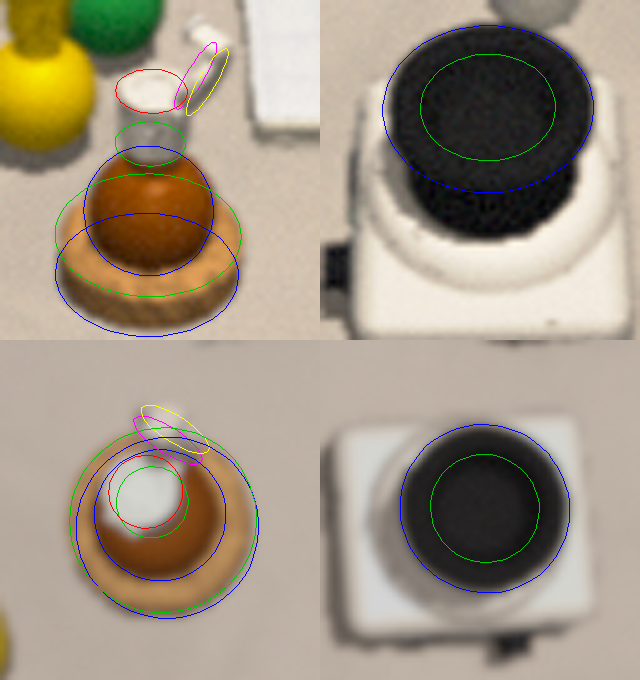

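```bash
python3 - <<'E'
from ov import *
rows=[]
for lid in (1.6,1.8):
  for v,b in(('side',(243,145,30,34)),('top',(200,158,30,24))):
    r=[draw(v,b,8,[]) if 0 else draw(v,b,7,flaskpts(v,[.5457,.211,.0106],y,lid)[2:]) for y in(-.15,-.35)]
    r=[draw(v,b,7,[])]+r if lid==1.6 else r
    rows.append(r)
w=np.vstack([np.hstack(rows[0]+[rows[2][1]])[:, :784],np.hstack(rows[1]+[rows[3][1]])[:, :784]])
cv2.imwrite('pics/lid.png',w);print(w.shape)
E
```

```text
(406, 784, 3)
```

View pics/lid.png

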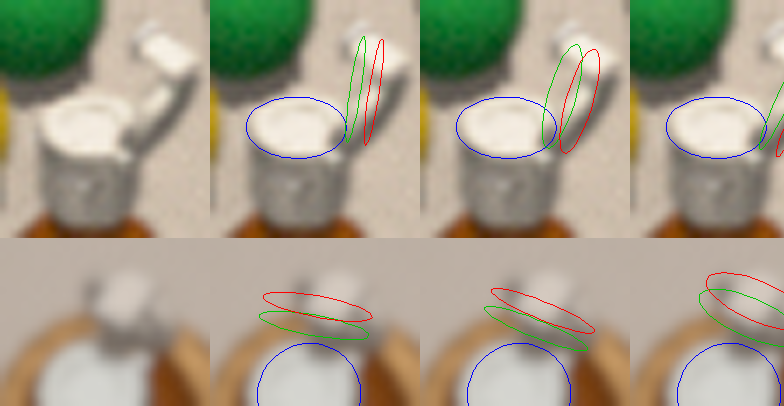

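```bash
python3 - <<'E'
from ov import *
W=[]
for lid in (1.75,1.92):
  for v,b in(('side',(243,145,30,30)),('top',(202,158,30,18))):
    W.append(np.hstack([draw(v,b,6,flaskpts(v,[.5457,.211,.0106],y,lid)[2:]) for y in(-.2,-.35,-.5,-.6)]))
w=np.vstack(W); cv2.imwrite('pics/lid2.png',w);print(w.shape)
E
```

```text
(576, 720, 3)
```

View pics/lid2.png

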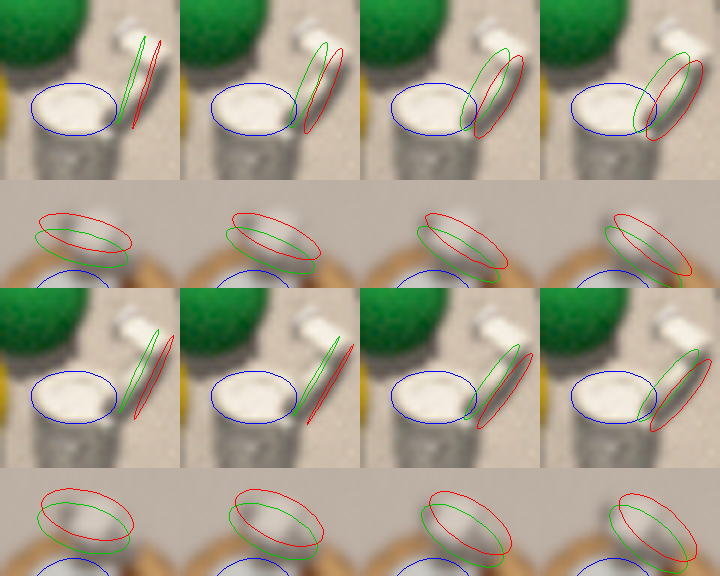

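```bash
python3 - <<'E'
from ov import *
c=np.array([.5457,.211])
for z in(.15,.16,.17):
    p=atz('top',(217.9,165.4),z)[:2]-c; print(z,p,np.arctan2(p[1],p[0]),np.hypot(*p))
p,e=tri((265.5,151.5),(217.9,165.4)); print(p,e, np.arctan2(*(p[:2]-c)[::-1]))
E
```

```text
0.15 [ 0.03427183 -0.01174147] -0.3300657484689293 0.03622734458313986
0.16 [ 0.03240273 -0.01265051] -0.37221608901069325 0.03478465346315517
0.17 [ 0.03053363 -0.01355954] -0.4179245197196419 0.03340903326979339
[0.5735062  0.19642734 0.17955669] 0.0018680599725478927 -0.4827250686741687
```

Top/side overlays: flask axis is about (0.5457, 0.211), yaw about -0.45, lid about 1.9, and the mixer ring is about (0.524, -0.1325). Next I turn the tool so its y axis runs along the flask's x, shut the fingers, and go to the outer side of the lid.

```bash
python3 - <<'E'
from h import *
for n,u in(('y1',(225,233)),('y2',(173,210)),('g',(138,196))): print(n,atz('top',u,.1).round(3))
E
python3 -m handwheel '{"delta_pos":[[0,0,0],[0,0,0],[-11,57,0],[-11,57,0],[-11,57,0],[-11,57,0],[-11,57,0],[-11,57,0]],"rotation":[[0,0,0.095],[0,0,0.095],[0,0,0],[0,0,0],[0,0,0],[0,0,0],[0,0,0],[0,0,0]],"claw":[1,1,1,1,1,1,1,1]}'
```

```text
y1 [0.411 0.181 0.1  ]
y2 [0.469 0.318 0.1  ]
g [0.505 0.412 0.1  ]
time: 1.2
tool_pos: [0.4218, 0.3221, 0.2054]
ee_rot: [-3.141, -0.0, 1.121]
wrist_force: [-0.1, 0.8, -0.4]
width: 0.0173
```

```bash

python3 -m handwheel '{"delta_pos":[[-11.5,56,0],[-11.5,56,0],[-11.5,56,0],[-11.5,56,0],[0,0,0],[0,0,16],[0,0,16],[0,0,16]],"rotation":[[0,0,0],[0,0,0],[0,0,0],[0,0,0],[0,0,0],[0,0,0],[0,0,0],[0,0,0]],"claw":[1,1,1,1,1,1,1,1]}'
python3 - <<'E'
from ov import *
for v in('side','top'): snap(v,f'pics/{v}2.png')
print(robot.get_obs()['tool_pos'])
o=robot.get_obs();p=o['tool_pos']
w=np.hstack([draw('side',(215,130,75,75),5,[circ(p,.005,p[2])]),draw('top',(180,135,75,75),5,[circ(p,.005,p[2])])])
cv2.imwrite('pics/c2.png',w)
E
```

```text
time: 2.2
tool_pos: [0.601, 0.1856, 0.1559]
ee_rot: [-3.141, 0.001, 1.123]
wrist_force: [0.1, -0.6, -0.5]
width: 0.0007
[0.60001657 0.18507846 0.15404612]
```

View pics/c2.png

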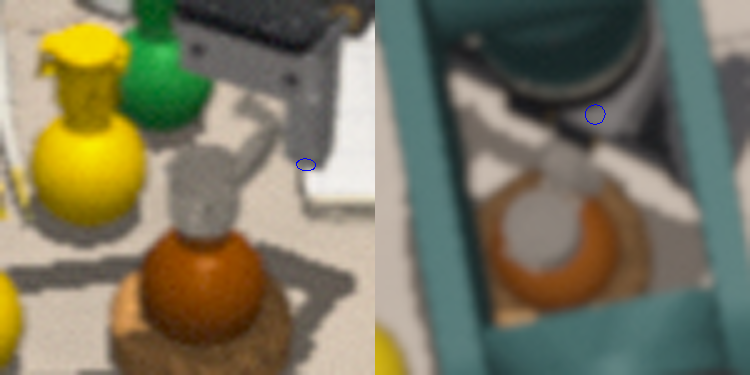

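The picture shows the fingertip outside the open lid, side (276,163), with the flask between yellow and mixer as expected. Next is the sweep.

```bash

python3 -m handwheel '{"delta_pos":[[0,-9,0],[0,-9,0],[0,-9,0],[0,-9,0],[0,-9,0],[0,-9,0],[0,-9,0],[0,-5,0]],"rotation":[[0,0,0],[0,0,0],[0,0,0],[0,0,0],[0,0,0],[0,0,0],[0,0,0],[0,0,0]],"claw":[1,1,1,1,1,1,1,1]}'
python3 - <<'E'
from ov import *
snap('side','pics/side3.png');snap('top','pics/top3.png')
o=robot.get_obs();p=o['tool_pos'];print(p,o['wrist_force'])
w=np.hstack([draw('side',(215,130,75,75),5,[circ(p,.005,p[2])]),draw('top',(180,135,75,75),5,[circ(p,.005,p[2])])])
cv2.imwrite('pics/c3.png',w)
E
```

```text
time: 3.3
tool_pos: [0.5404, 0.2145, 0.1575]
ee_rot: [-3.141, -0.0, 1.121]
wrist_force: [0.1, -0.3, 0.7]
width: 0.0004
[0.54059942 0.21447425 0.15753967] [-0.51135552 -0.10479015 -0.28717466]
```

View pics/c3.png

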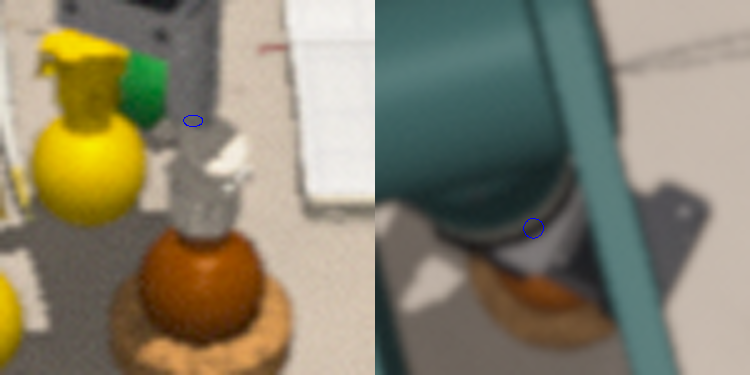

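```bash

python3 -m handwheel '{"delta_pos":[[0,-3,0],[0,0,7],[0,0,5],[0,0,2],[0,0,1],[0,0,1],[0,0,1],[0,0,0]],"rotation":[[0,0,0],[0,0,0],[0,0,0],[0,0,0],[0,0,0],[0,0,0],[0,0,0],[0,0,0]],"claw":[1,1,1,1,1,1,1,1]}'

```

```text
time: 4.4
tool_pos: [0.5385, 0.2155, 0.1403]
ee_rot: [3.141, -0.0, 1.121]
wrist_force: [-1.2, 0.5, 1.4]
width: 0.0004
```

```bash

python3 -m handwheel '{"delta_pos":[[0,0,0.7],[0,0,0],[0,0,0.7],[0,0,0],[0,0,0.7],[0,0,0],[0,0,0.7],[0,0,0]],"rotation":[[0,0,0],[0,0,0],[0,0,0],[0,0,0],[0,0,0],[0,0,0],[0,0,0],[0,0,0]],"claw":[1,1,1,1,1,1,1,1]}'
python3 - <<'E'
from ov import *
snap('side','pics/side4.png')
o=robot.get_obs();p=o['tool_pos'];print(p,o['wrist_force'])
w=draw('side',(225,135,60,60),9,[])
cv2.imwrite('pics/c4.png',w)
E
```

```text
time: 5.4
tool_pos: [0.5384, 0.2155, 0.1378]
ee_rot: [3.141, -0.0, 1.121]
wrist_force: [0.3, 0.7, 0.4]
width: 0.0006
[0.5383775  0.21549696 0.13774136] [0.46224648 0.8798898  0.71286863]
```

View pics/c4.png

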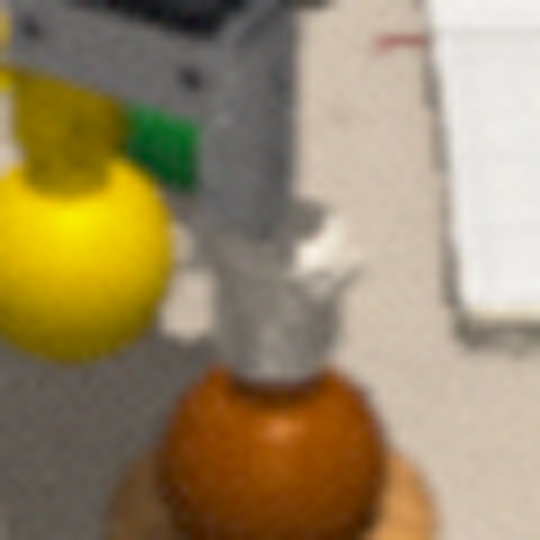

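```bash

python3 -m handwheel '{"delta_pos":[[0,0,0.5],[0,0,0],[0,0,0.5],[0,0,0],[0,0,0],[0,0,0],[0,0,0],[0,0,0]],"rotation":[[0,0,0],[0,0,0],[0,0,0],[0,0,0],[0,0,0],[0,0,0],[0,0,0],[0,0,0]],"claw":[1,1,1,1,1,1,1,1]}'

```

```text
time: 6.45
tool_pos: [0.5386, 0.2156, 0.1376]
ee_rot: [3.141, -0.001, 1.121]
wrist_force: [-0.6, -1.0, 5.5]
width: 0.0006
```

```bash

python3 -m handwheel '{"delta_pos":[[0,0,0.4],[0,0,0],[0,0,0.4],[0,0,0],[0,0,0.4],[0,0,0],[0,0,0],[0,0,0]],"rotation":[[0,0,0],[0,0,0],[0,0,0],[0,0,0],[0,0,0],[0,0,0],[0,0,0],[0,0,0]],"claw":[1,1,1,1,1,1,1,1]}'

```

```text
time: 7.45
tool_pos: [0.5388, 0.2156, 0.1375]
ee_rot: [3.14, -0.002, 1.121]
wrist_force: [-2.9, -0.9, 8.4]
width: 0.0003
```

```bash

python3 -m handwheel '{"delta_pos":[[0,0,-5],[0,0,-20],[0,0,-30],[0,0,-40],[0,-60,0],[0,-60,0],[0,0,0],[0,0,0]],"rotation":[[0,0,0],[0,0,0],[0,0,0],[0,0,0],[0,0,0],[0,0,0],[0,0,0],[0,0,0]],"claw":[1,1,1,1,-0.5,-0.5,-0.5,-0.5]}'
python3 - <<'E'
from ov import *
snap('side','pics/side5.png');snap('top','pics/top5.png')
o=robot.get_obs();p=o['tool_pos'];print(p,o['wrist_force'],o['width'])
P=[.5457,.211,.0106]
w=np.vstack([np.hstack([draw('side',(225,140,60,50),6,[]),draw('side',(225,140,60,50),6,flaskpts('side',P,-.45,0))]),np.hstack([draw('top',(185,155,60,48),6,[]),draw('top',(185,155,60,48),6,flaskpts('top',P,-.45,0))])])
cv2.imwrite('pics/c5.png',w)
E
```

```text
time: 8.45
tool_pos: [0.4306, 0.2675, 0.2301]
ee_rot: [3.141, 0.0, 1.121]
wrist_force: [0.5, 0.8, -0.3]
width: 0.037
[0.43128226 0.26709076 0.22989121] [-0.05614144 -0.87832268 -0.03549085] 0.045117644793313684
```

View pics/c5.png

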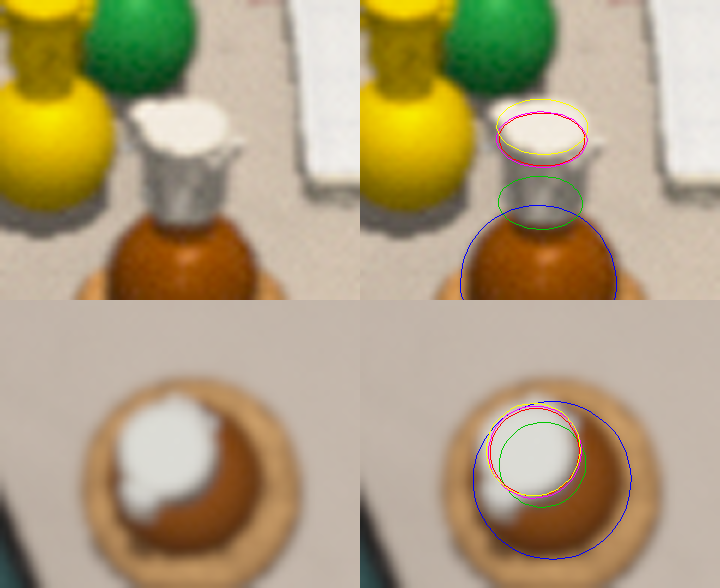

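The picture shows the lid lying flat on the collar: tab at left in side crop (143,113), and in top crop (137,498). I'll refine the yaw and tilt.

```bash
python3 - <<'E'
from ov import *
W=[]
for v,b in(('side',(238,148,34,34)),('top',(198,165,32,28))):
    r=[draw(v,b,7,[])]
    for y in(-.45,-.6):
        c,s=np.cos(y),np.sin(y);P=np.array([.545,.2125,.0106])
        f=lambda a,bb,z:P+[c*a-s*bb,s*a+c*bb,z]
        r.append(draw(v,b,7,[[f(-.0255,-.006,.127),f(-.0255,.006,.127),f(-.0255,.006,.112),f(-.0255,-.006,.112)],[f(.0215,-.015,.12),f(.0215,.015,.12)],circ(P,.02,.1376)]))
    W.append(np.hstack(r)[:, :714])
m=min(w.shape[1] for w in W)
cv2.imwrite('pics/c6.png',np.vstack([w[:,:m] for w in W]))
E
```

```text
(no output)
```

View pics/c6.png

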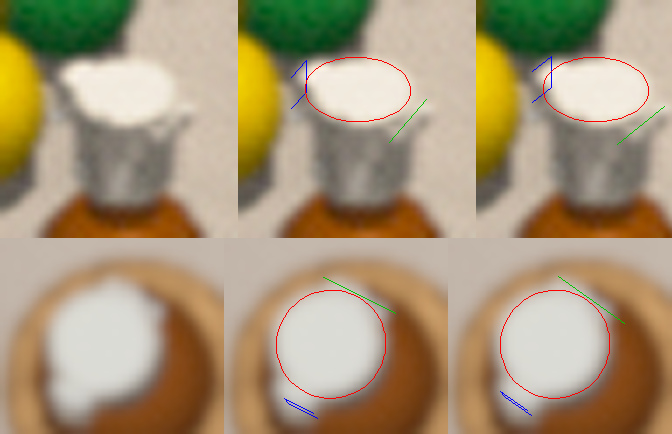

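```bash

python3 -m handwheel '{"delta_pos":[[0,0,0],[4.4,42,0],[4.4,42,0],[4.4,42,0],[0,0,20],[0,0,20],[0,0,20],[0,0,0]],"rotation":[[0,0,0.1],[0,0,0],[0,0,0],[0,0,0],[0,0,0],[0,0,0],[0,0,0],[0,0,0]],"claw":[-0.6,-0.6,-0.6,-0.6,-0.6,-0.6,-0.6,-0.6]}'
python3 - <<'E'
from ov import *
snap('side','pics/side7.png')
o=robot.get_obs();p=o['tool_pos'];print(p,o['wrist_force'],o['width'])
cv2.imwrite('pics/c7.png',draw('side',(215,120,80,80),7,[]))
E
```

```text
time: 9.55
tool_pos: [0.5444, 0.2117, 0.1676]
ee_rot: [-3.138, 0.004, 1.019]
wrist_force: [-0.1, 0.6, -0.3]
width: 0.0752
[0.5450207  0.21208893 0.16929519] [-0.39521483  0.04594481  0.15437726] 0.07513090544470238
```

View pics/c7.png

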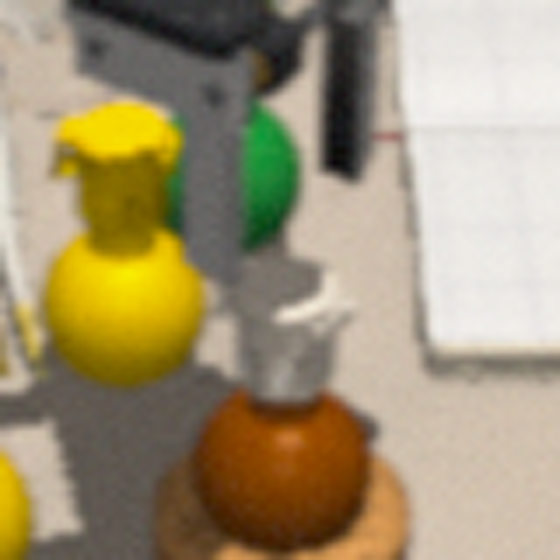

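Fingers straddle the collar along the flask's y (near finger at crop (215,260), far finger at (345,160)). I descend and grip.

```bash

python3 -m handwheel '{"delta_pos":[[0,0,20],[0,0,20],[0,0,20],[0,0,15],[0,0,7],[0,0,0],[0,0,0],[0,0,0]],"rotation":[[0,0,0],[0,0,0],[0,0,0],[0,0,0],[0,0,0],[0,0,0],[0,0,0],[0,0,0]],"claw":[-0.6,-0.6,-0.6,-0.6,-0.6,-0.6,-0.6,-0.6]}'
python3 -m handwheel '{"delta_pos":[[0,0,0],[0,0,0],[0,0,0],[0,0,0],[0,0,0],[0,0,0],[0,0,0],[0,0,0]],"rotation":[[0,0,0],[0,0,0],[0,0,0],[0,0,0],[0,0,0],[0,0,0],[0,0,0],[0,0,0]],"claw":[1,1,1,1,1,1,1,1]}'

```

```text
time: 10.6
tool_pos: [0.5452, 0.2133, 0.0894]
ee_rot: [3.14, -0.001, 1.021]
wrist_force: [-0.1, 0.5, -0.2]
width: 0.0754
time: 11.6
tool_pos: [0.5451, 0.2138, 0.0888]
ee_rot: [3.141, -0.002, 1.021]
wrist_force: [2.8, 4.5, 0.5]
width: 0.039
```

```bash

python3 -m handwheel '{"delta_pos":[[0,0,-5],[0,0,-15],[0,0,-20],[0,0,-30],[0,0,-30],[0,0,-25],[0,0,-10],[0,0,0]],"rotation":[[0,0,0],[0,0,0],[0,0,0],[0,0,0],[0,0,0],[0,0,0],[0,0,0],[0,0,0]],"claw":[1,1,1,1,1,1,1,1]}'
python3 - <<'E'
from ov import *
snap('side','pics/side8.png');snap('top','pics/top8.png')
o=robot.get_obs();p=o['tool_pos'];print(p,o['wrist_force'],o['width'])
P=[p[0],p[1],p[2]-.0782]
cv2.imwrite('pics/c8.png',np.hstack([draw('side',(215,90,80,95),5,[]),draw('side',(215,90,80,95),5,flaskpts('side',P,-.5,0))]))
E
```

```text
time: 12.6
tool_pos: [0.5446, 0.2127, 0.224]
ee_rot: [3.141, 0.0, 1.021]
wrist_force: [-0.2, 0.1, -3.4]
width: 0.0391
[0.54394485 0.21267065 0.22206303] [ 0.22116167 -0.12635    -2.7315342 ] 0.03904379581241575
```

View pics/c8.png

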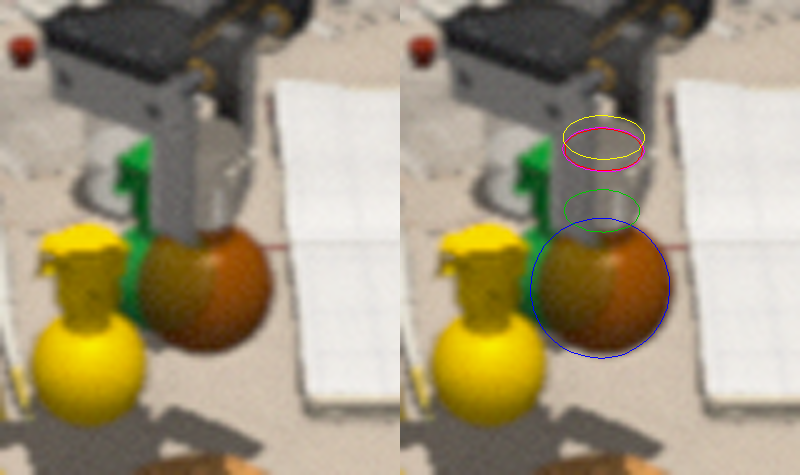

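The flask is gripped upright; the bulb in the side crop is at (205,288), within about 1 px of the model. I carry it over the mixer.

```bash

python3 -m handwheel '{"delta_pos":[[-18.3,9.7,0],[-36.6,19.5,0],[-48.8,26,0],[-48.8,26,0],[-48.8,26,0],[-48.8,26,0],[-36.6,19.5,0],[-18.3,9.7,0]],"rotation":[[0,0,0],[0,0,0],[0,0,0],[0,0,0],[0,0,0],[0,0,0],[0,0,0],[0,0,0]],"claw":[1,1,1,1,1,1,1,1]}'
python3 -m handwheel '{"delta_pos":[[0,0,0],[0,0,0],[0,0,5],[0,0,5],[0,0,0],[0,0,0],[0,0,0],[0,0,0]],"rotation":[[0,0,0],[0,0,0],[0,0,0],[0,0,0],[0,0,0],[0,0,0],[0,0,0],[0,0,0]],"claw":[1,1,1,1,1,1,1,1]}'
python3 - <<'E'
from ov import *
snap('side','pics/side9.png');snap('top','pics/top9.png')
o=robot.get_obs();p=o['tool_pos'];print(p,o['wrist_force'],o['width'])
P=[p[0],p[1],p[2]-.0782]
b=(195,195,85,110);H=[circ((.523,-.1325),.0445,.106)]
cv2.imwrite('pics/c9.png',np.hstack([draw('side',b,4,[]),draw('side',b,4,flaskpts('side',P,-.5,0)+H)]))
E
```

```text
time: 13.7
tool_pos: [0.5224, -0.1345, 0.2225]
ee_rot: [-3.14, 0.001, 1.018]
wrist_force: [1.1, -0.0, -3.6]
width: 0.0396
time: 14.7
tool_pos: [0.5238, -0.1319, 0.2137]
ee_rot: [3.141, -0.0, 1.021]
wrist_force: [0.3, -0.5, -2.7]
width: 0.0388
[ 0.52376886 -0.13192437  0.21359424] [-0.3254114  -0.66293754 -2.89598589] 0.03882289509022802
```

View pics/c9.png

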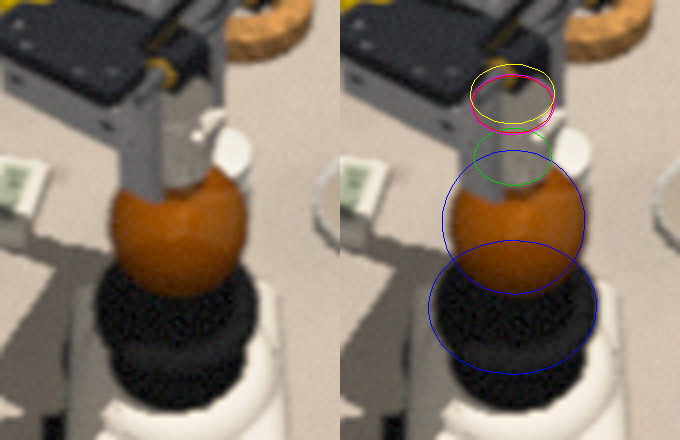

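View pics/top9.png

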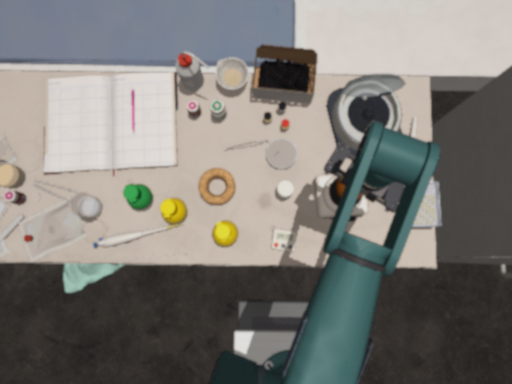

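```bash
python3 - <<'E'
from ov import *
from scipy.optimize import least_squares
def fit(fn,v,box,p0,zfix):
    im=cv2.cvtColor(cv2.imread(fn),cv2.COLOR_BGR2HSV); x,y,w,h=box
    hs=im[y:y+h,x:x+w].astype(int); m=((hs[...,0]<17)&(hs[...,1]>150)&(hs[...,2]>40)).astype(np.uint8)
    n,l,st,ce=cv2.connectedComponentsWithStats(m); i=1+st[1:,4].argmax()
    cn=cv2.findContours((l==i).astype(np.uint8),0,1)[0][0][:,0]+[x,y]
    print(fn,st[i],ce[i]+[x,y]); return (l==i),cn
for fn,box,c in(('pics/side8.png',(235,125,45,45),(.5445,.2127,.1805)),('pics/side9.png',(215,225,50,50),(.5238,-.132,.1714)),('pics/side0.png',(235,170,40,40),(.545,.2115,.0466))):
    m,cn=fit(fn,'side',box,None,None)
    # lower half contour circle fit with image ellipse of model: optimise image shift
    mod=np.array([proj('side',a) for a in sph('side',c,.036)]); mc=mod.mean(0); r=np.ptp(mod,0)/2
    low=cn[cn[:,1]>cn[:,1].max()-14]
    f=lambda q: np.hypot((low[:,0]-q[0])/r[0],(low[:,1]-q[1])/r[1])*r[0]-r[0]+q[2]
    s=least_squares(f,[mc[0],mc[1],0],loss='soft_l1'); print('model',mc,r,'fit',s.x,'diff',s.x[:2]-mc)
E
```

```text
pics/side8.png [ 13  11  21  24 267] [260.35955056 148.49438202]
model [254.78391582 146.7220888 ] [13.93496514 13.98989678] fit [259.11188237 152.84695082   6.82735862] diff [4.32796655 6.12486203]
pics/side9.png [  8  12  33  32 761] [239.81340342 253.84099869]
model [237.915017   249.74065339] [17.8147971  17.97811531] fit [239.11883434 252.0306743    1.69460602] diff [1.20381734 2.29002092]
pics/side0.png [  3   6  34  34 787] [254.90343075 192.38500635]
model [253.99470004 186.34312045] [12.97165357 12.97120027] fit [254.56415142 191.18994548  -4.38851611] diff [0.56945138 4.84682503]
```

```bash
python3 - <<'E'
from ov import *
P=[.5238,-.132,.2136-.0782]
b=(210,205,60,75);H=[circ((.523,-.1325),.0445,.106)]
cv2.imwrite('pics/c10.png',np.hstack([draw('side',b,6,[]),draw('side',b,6,flaskpts('side',P,-.5,0)[:3]+H)]))
E
```

```text
(no output)
```

View pics/c10.png

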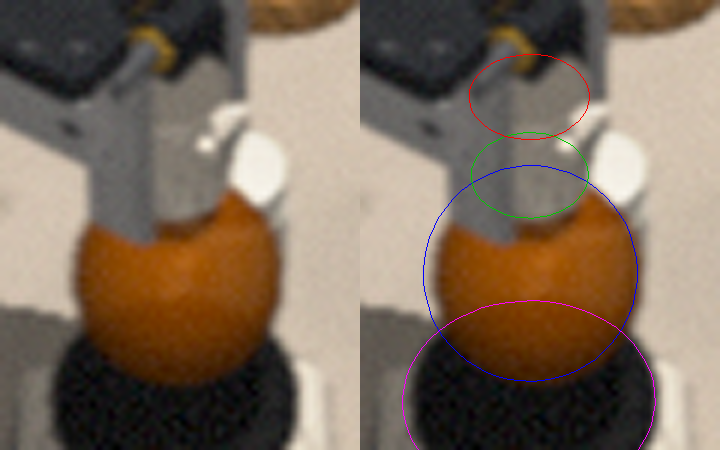

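```bash

python3 -m handwheel '{"delta_pos":[[0,0,8],[0,0,8],[0,0,8],[0,0,6],[0,0,4],[0,0,0],[0,0,0],[0,0,0]],"rotation":[[0,0,0],[0,0,0],[0,0,0],[0,0,0],[0,0,0],[0,0,0],[0,0,0],[0,0,0]],"claw":[1,1,1,1,1,1,1,1]}'
python3 -m handwheel '{"delta_pos":[[0,0,1.5],[0,0,1.5],[0,0,1],[0,0,1],[0,0,0],[0,0,0],[0,0,0],[0,0,0]],"rotation":[[0,0,0],[0,0,0],[0,0,0],[0,0,0],[0,0,0],[0,0,0],[0,0,0],[0,0,0]],"claw":[1,1,1,1,1,1,1,1]}'
python3 - <<'E'
from ov import *
snap('side','pics/side11.png');o=robot.get_obs();print(o['tool_pos'],o['wrist_force'],o['wrist_torque'])
b=(210,205,60,75)
cv2.imwrite('pics/c11.png',draw('side',b,6,[]))
E
```

```text
time: 15.8
tool_pos: [0.5239, -0.1319, 0.1799]
ee_rot: [3.141, -0.0, 1.021]
wrist_force: [0.4, -0.2, -3.2]
width: 0.0389
time: 16.8
tool_pos: [0.5237, -0.1318, 0.1745]
ee_rot: [3.142, -0.0, 1.021]
wrist_force: [0.2, -0.6, -2.4]
width: 0.0392
[ 0.52374163 -0.13183264  0.17448033] [-0.2060112   0.56625278 -2.200149  ] [-0.04154539  0.03039287  0.00953833]
```

View pics/c11.png

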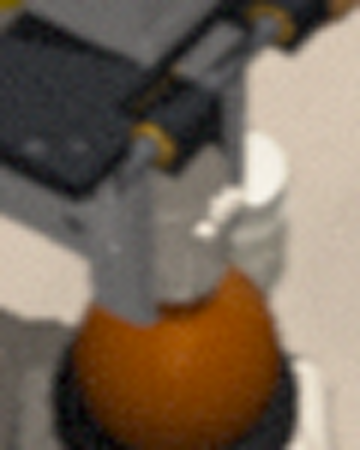

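Still just above contact (wrist reads only the flask's weight). The bulb is centred in the ring: bulb spans x 75–280, ring 55–297. Down slowly.

```bash

python3 -m handwheel '{"delta_pos":[[0,0,1],[0,0,0],[0,0,1],[0,0,0],[0,0,1],[0,0,0],[0,0,0],[0,0,0]],"rotation":[[0,0,0],[0,0,0],[0,0,0],[0,0,0],[0,0,0],[0,0,0],[0,0,0],[0,0,0]],"claw":[1,1,1,1,1,1,1,1]}'

```

```text
time: 17.85
tool_pos: [0.5238, -0.1318, 0.1716]
ee_rot: [3.141, -0.0, 1.021]
wrist_force: [-1.6, 0.1, 2.9]
width: 0.039
```

```bash

python3 -m handwheel '{"delta_pos":[[-0.4,-0.6,1],[0,0,1],[0,0,1],[0,0,1],[0,0,1],[0,0,0],[0,0,0],[0,0,0]],"rotation":[[0,0,0],[0,0,0],[0,0,0],[0,0,0],[0,0,0],[0,0,0],[0,0,0],[0,0,0]],"claw":[1,1,1,1,1,1,1,1]}'

```

```text
time: 18.85
tool_pos: [0.5231, -0.1318, 0.1666]
ee_rot: [3.141, -0.0, 1.021]
wrist_force: [-1.9, 2.4, 5.3]
width: 0.039
```

```bash

python3 -m handwheel '{"delta_pos":[[0.3,-0.7,1],[0,0,1],[0,0,1],[0,0,1],[0,0,0],[0,0,0],[0,0,0],[0,0,0]],"rotation":[[0,0,0],[0,0,0],[0,0,0],[0,0,0],[0,0,0],[0,0,0],[0,0,0],[0,0,0]],"claw":[1,1,1,1,1,1,1,1]}'

```

```text
time: 19.85
tool_pos: [0.523, -0.1316, 0.1632]
ee_rot: [3.14, 0.0, 1.021]
wrist_force: [-3.0, 0.7, 6.1]
width: 0.0389
```

```bash

python3 -m handwheel '{"delta_pos":[[-0.3,-0.5,0.7],[0,0,0],[0,0,0.7],[0,0,0],[0,0,0.7],[0,0,0],[0,0,0],[0,0,0]],"rotation":[[0,0,0],[0,0,0],[0,0,0],[0,0,0],[0,0,0],[0,0,0],[0,0,0],[0,0,0]],"claw":[1,1,1,1,1,1,1,1]}'

```

```text
time: 20.85
tool_pos: [0.5228, -0.1316, 0.1615]
ee_rot: [3.139, -0.0, 1.021]
wrist_force: [-1.4, 0.9, 6.6]
width: 0.0392
```

```bash

python3 -m handwheel '{"delta_pos":[[0,0,0.5],[0,0,0],[0,0,0.5],[0,0,0],[0,0,0],[0,0,0],[0,0,0],[0,0,0]],"rotation":[[0,0,0],[0,0,0],[0,0,0],[0,0,0],[0,0,0],[0,0,0],[0,0,0],[0,0,0]],"claw":[1,1,1,1,1,1,1,1]}'

```

```text
time: 21.85
tool_pos: [0.5228, -0.1316, 0.1606]
ee_rot: [3.139, -0.0, 1.021]
wrist_force: [-2.0, 0.8, 6.5]
width: 0.0392
```

```bash

python3 -m handwheel '{"delta_pos":[[0,0,0.5],[0,0,0],[0,0,0.5],[0,0,0],[0,0,0],[0,0,0],[0,0,0],[0,0,0]],"rotation":[[0,0,0],[0,0,0],[0,0,0],[0,0,0],[0,0,0],[0,0,0],[0,0,0],[0,0,0]],"claw":[1,1,1,1,1,1,1,1]}'
python3 - <<'E'
from ov import *
snap('side','pics/side12.png');o=robot.get_obs();print(o['tool_pos'],o['wrist_force'],o['wrist_torque'])
b=(200,215,75,90)
cv2.imwrite('pics/c12.png',draw('side',b,6,[]))
E
```

```text
time: 22.85
tool_pos: [0.523, -0.1317, 0.1604]
ee_rot: [3.138, -0.001, 1.021]
wrist_force: [-1.2, 1.1, 10.3]
width: 0.0389
[ 0.52298297 -0.13173145  0.16039553] [-2.38820611  1.57236732  8.72596707] [0.18874061 0.35623924 0.05389744]
```

View pics/c12.png

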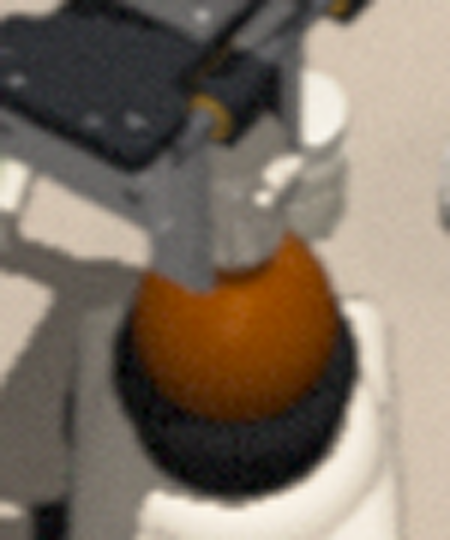

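```bash

python3 -m handwheel '{"delta_pos":[[0,0,0.4],[0,0,0],[0,0,0],[0,0,0],[0,0,0],[0,0,0],[0,0,0],[0,0,0]],"rotation":[[0,0,0],[0,0,0],[0,0,0],[0,0,0],[0,0,0],[0,0,0],[0,0,0],[0,0,0]],"claw":[1,1,1,1,1,1,1,1]}'

```

```text
time: 23.9
tool_pos: [0.523, -0.1317, 0.1603]
ee_rot: [3.137, -0.001, 1.021]
wrist_force: [-2.5, 2.2, 11.1]
width: 0.0393
```

```bash
python3 - <<'E'
from ov import *
snap('side','pics/side13.png');snap('top','pics/top13.png');o=robot.get_obs();print(o['time'],o['tool_pos'],o['wrist_force'],o['qvel'].round(4))
b=(200,215,75,90);h=(.5245,-.1325)
cv2.imwrite('pics/c13.png',np.hstack([draw('side',b,5,[circ(h,.0445,.094)]),draw('side',b,5,[circ(h,.0445,.106)])]))
cv2.imwrite('pics/c14.png',draw('top',(150,110,280,170),2.8,[]))
E
```

```text
24.0 [ 0.52303295 -0.13171237  0.16039328] [-3.05495624  1.61696932 11.30719944] [-0.001  -0.0007  0.0004 -0.0015 -0.0007 -0.0001]
```

View pics/c13.png

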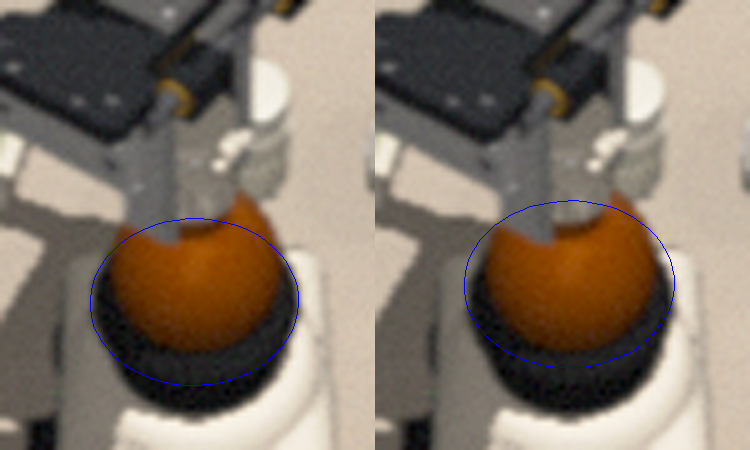

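View pics/c14.png

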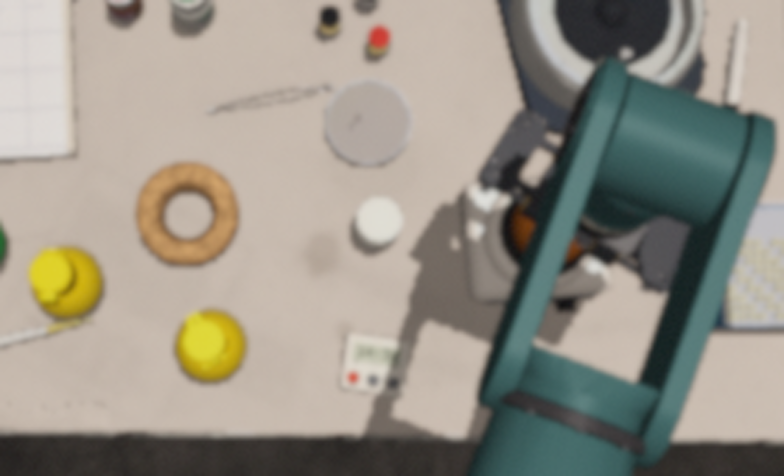

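The ring outline matches the fully pressed height (0.094 m), left panel; the bystanders are where they were. I hand in.

```bash
python3 - <<'E'
from bench import robot
print(robot.close_job())
E
```

```text
the job is handed in; nothing more can be done
None
```

The job was handed in at about 24 s, with the flask still gripped and held down in the mixer.

**What I did:** I swung the amber flask's lid shut with closed fingers and pressed it home. I then gripped the collar across the flask's y, lifted the flask out of the cork ring, seated the bulb in the mixer's ring head and pressed it to the stop.

**Last checks that agreed:**
- **Lid:** Pressing with 8.4 N, the fingertip came to rest at z = 0.1375 m, against 0.1376 m for a shut lid. A picture afterwards showed the lid flat. The lid stayed shut as far as I could see in later views.
- **Mixer head:** The tool went down about 12 mm from first contact. Then the force rose from about 6.5 to 11 N while z stayed at 0.1604 m, which means it reached the stop. The ring outline in the side picture matched the fully pressed height.
- **Push on the glass:** About 14 N including the flask's weight, and a side force of about 3 N.
- **Bystanders:** The timer, jar and petri dish are where they were in the top view.

**Checks that were weak or disagreed:**
- **Latch snap:** I did not see the 5 N peak as the tab passed the rim, so the snap is inferred from the lid height and its stiffness.
- **Flask tilt:** After the lid was pressed, the flask looked about 2 mm off at the top, a slight lean. The grip appeared to straighten it.
- **Camera overlays:** They differed from the measured tool position by 1 to 2 px.
- **Bulb outline fit:** An automatic fit failed on two of the three pictures, so I judged the bulb's centring by eye and by the wrist force.

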